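Clear the basket lid and hold it against the sprung stop

ROBOT

A 6-joint arm with a two-finger parallel gripper is mounted at the origin on the work surface. World frame = base frame: x ahead of the robot, y to its left, z up, the work surface at z = 0. Lengths are in mm, angles in rad, forces in N, time in s.
With the tool pointing down it reaches from about 325 to 775 mm from the base axis. Payload 5.5 kg.
Tool frame: the origin (TCP) lies midway between the tips of the shut fingers; the grasp point (between the pads) lies 19 mm behind it; z points along the fingers, y is the line along which they close (so a half turn about z gives the same grasp; the last joint's range is limited). The gripper opens to 88 mm and grips with 3 to 60 N. Pads are 20 mm wide; open, the fingers measure 115 mm over their backs; the gripper's body (75 mm by 178 mm) begins 61 mm behind the grasp point.
Start: joints at [-1.182, 0.091, 1.231, -0, 1.82, -0.057], TCP at [258.709, -541.374, 222.631] pointing down, gripper open.
Joint ranges: [-2.87, 2.87], [-0.86, 2.18], [0.17, 2.46], [-1.51, 4.65], [0.06, 2.69], [-2.65, 2.65]. Speed limits (rad/s): [2.57, 2.57, 3.01, 3.14, 3.14, 3.14].

INTERFACE

Orientations are given as a unit quaternion [x, y, z, w].
In Python, from bench import get_obs, camera, camera_model, robot gives the robot as it stands.
- The arm moves only by the shell command python3 -m pendant 'ROWS'. ROWS is JSON, a list of rows, each a list of 3 entries, a list of its own where there are three numbers: the turn, a rotation vector about the tool's x, y, z in units of 10 degrees (1.0 is 10 degrees), then the shift along the tool's x, y, z in units of 30 mm (1.0 is 30 mm), then the opening, from 0 (shut) to 1 (fully open). A call has exactly 8 rows; each row shifts and turns the commanded pose from where the row before left it, along the tool's axes as they then stand; what a row does not reach is not made up. A row lasts 1/8 s, in which the tool goes at most 62.5 mm and 10.7 degrees, less where a joint would pass 70% of its speed; a pose out of reach is approached as far as the arm can. A call is refused whole if a number of a shift passes 1 or a number of a turn 1, either way. A call with a gripper value outside its range is refused whole. The fingers move at their own pace and stop on an object; the grip force is fixed at half the most. Time passes only in rows, so rows that do not move let the fingers close, or fill a call up. It gives the time, the measured TCP pose, the force, the opening and the grip force at its end, in the units of the state.
- get_obs(): the state, without advancing time (a new reading comes with each control period).
- camera(name): name is "scene" or "side" or "wrist"; returns (picture, depth): 480x640x3 uint8, red, green, blue; 480x640 float32, mm along the optical axis (not along the pixel's ray), 0 where there is no reading.
- camera_model(name): a dict with "intrinsics" (3x3 intrinsics, pixels), "distortion" ([k1, k2, p1, p2, k3] as OpenCV has them; the pictures are not rectified), "camera_from_world" (4x4, takes a point from world to camera coordinates). Camera axes: x right, y up, looking along -z (the intrinsics and any distortion apply to the point x, -y, -z); pixel columns grow to the right and rows downward; lengths in mm; the calibration is good to about 2 mm. A picture is of the moment at which its call begins: read the wrist's pose just before it. camera_model takes no time and is no camera call; for the wrist camera it gives the pose at the moment of the call.
- robot.job_done(): hands the job in; it is judged then, once.
The state is a dict: "clock": time; "q": joint angles; "qvel": joint speeds; "joint_efforts": joint torques, N m; "tcp_pos": TCP position; "tcp_rot": TCP orientation; "wrist_force": force on the tool from outside, world axes, zero at the start; "ft_torque": the same for the moment, N m; "opening": opening from 0.0 (shut) to 1.0 (fully open); "grasp_force": force on a finger pad.
Only numpy, scipy, OpenCV 4.12 (cv2) and the standard library are available. Lean on these libraries where they do the work, as an engineer would, in place of code of your own. Each camera call takes 0.05 s, during which the arm holds its last target. There are 200 camera calls.

TASK

The wooden feet are lying on the basket lid: lift the lid by its grip and tip it so that all three slide off into the small wicker basket. Then lay the lid flat on the jig base with its brass-hinge edge square and centred against the orange sprung stop, and push until the pointer stands in the green, never driving the stop to its end. Finish while still holding it there with that steady push, so that the weaver can screw the hinges on; leave the other things on the table alone.

Things in the scene. Friction and masses are not known exactly. Their poses are not given: they have to be found in the camera images.
- lid: plywood basket lid, 170 x 110 mm, 10 mm thick, 0.19 to 0.31 kg. Origin: centre of its underside; x along the 170 mm towards the hinge edge, y across, z up. On its middle stands a dark wooden grip, 60 mm along x, 16 mm thick along y, 42 mm high (top 52 mm above the lid's underside), to be pinched across y from above. It starts flat on the table with the hinge edge (two small brass leaves) turned away from the robot and the feet on the half nearer the robot
- lid_hinge_edge (a point): middle of the lid's hinge edge (lid x = +85 mm, half-way up its thickness), the edge with the two brass leaves
- lid_plain_edge (a point): middle of the lid's opposite, plain edge (lid x = -85 mm, half-way up its thickness); the feet stand with their centres 23 to 33 mm inside this edge
- lid_grip (a point): on the grip's centre line, 36 mm above the lid's underside (16 mm below the grip's top): where to pinch it
- foot0: dark turned wooden basket foot, a disc 26 mm in diameter and 16 mm high, 18 g, smooth: it slides off the lid once that is tipped more than about 15 to 23 degrees. Origin: centre of its underside as it starts, standing on the lid
- foot1: second basket foot, like foot0
- foot2: third basket foot, like foot0
- basket: small open wicker basket standing loose on the table, 150 mm along its x, 190 mm along its y, rim 67 mm high, walls 6 mm, floor 6 mm thick, 0.6 kg. Origin: centre of its underside. It stands on either the robot's left or right, with the jig on the other side
- jig: fixed hinge jig: plywood base 8 mm thick, 320 x 170 mm, from x = -30 to +290 mm in its frame and centred on y = 0, its top 8 mm above the table. Origin: on the table, under the base's centre line, 30 mm from its robot-side end; x points away from the robot, which is the direction to push; two dark lines at y = +-56 mm mark where the lid's sides go. Behind the stop stands a blue block (from x = 257 mm) with a red-green-red scale on top 59 mm above the table
- stop_face (a point): middle of where the stop's front face stands at rest, fixed to the jig at x = +200 mm in its frame, 13 mm above the table (the height of the middle of a lid lying on the base)
- stop (a joint): travel of the orange sprung stop along the jig's x, m: 0 at rest, grows as it is pushed away, end at 0.036. The stop's face is flat and upright, 130 mm wide along y, from 10 to 44 mm above the table, 14 mm thick; its black pointer rises to 72 mm above the table. Spring 500 N/m without preload (9 N at 0.018). The pointer stands in the green from 0.012 to 0.024; the middle is 0.018
- shears: orange-handled shears lying at the back middle, 190 mm long, 18 mm high; origin at its underside; a bystander, to be left alone
- cane_coil: flat ring-shaped coil of cane on the left, 150 mm across, 28 mm high; origin at its underside; a bystander, to be left alone
- mug: blue ceramic mug on the left, 76 mm across, 90 mm high; origin at its underside; a bystander, to be left alone
- hammer: hammer lying along x on the right, 250 mm long; origin at its underside; a bystander, to be left alone
- brad_jar: glass jar with yellow cap at the back, 60 mm across, 75 mm high; origin at its underside; a bystander, to be left alone
Not all that is in view belongs to the job. Leave any purple look-alike of the basket alone. What is shaped like the lid but red is not meant.

How it is judged:
By the outcome, as a careful person would: the job done as asked, in the order asked, and still so for the second after the job is handed in, while the arm keeps its last pose, push and grip.
It also fails if it takes over 54 s, if anything falls off the work surface, if the arm or the gripper's body presses on something with over 40 N, if the wrist force passes 120 N, or if a joint passes its speed limit or range.

## Working session

There is one attempt and no reset: what is moved stays moved. The work goes in short steps, Python scripts to look and compute and a shell command to move; the robot and the scene stay as the last step left them, time stands still between calls to the robot, and variables do not carry over. Pictures are saved under pics/ and viewed, at most 10 in all, crops included, and the job is handed in when it is done.

```bash
ls; mkdir -p pics
cat > h.py <<'E'
import numpy as np, cv2
from bench import get_obs, camera, camera_model, robot
from scipy.spatial.transform import Rotation as R
def cloud(name):
    m=camera_model(name); img,d=camera(name)
    K=np.array(m["intrinsics"],float);D=np.array(m["distortion"],float);T=np.array(m["camera_from_world"],float)
    v,u=np.mgrid[0:480,0:640]
    p=cv2.undistortPoints(np.stack([u,v],-1).reshape(-1,1,2).astype(float),K,D).reshape(480,640,2)
    c=np.stack([p[...,0]*d,-p[...,1]*d,-d],-1)
    W=(c-T[:3,3])@T[:3,:3]
    W[d==0]=np.nan
    return img,W
def save(img,n): cv2.imwrite('pics/'+n+'.png',img[...,::-1])
E
python3 - <<'E'
from h import *
for n in ("scene","side"):
    img,W=cloud(n); save(img,n+'0'); np.savez('/tmp/'+n,img=img,W=W)
a=cv2.imread('pics/scene0.png')
print(get_obs())
E
```

```text
pics
{'clock': 0.1, 'q': array([-1.18166912e+00,  9.17908532e-02,  1.23173677e+00,  3.15212347e-06,
        1.81979300e+00, -5.66998329e-02]), 'qvel': array([-0.00131802, -0.00177213, -0.00325117, -0.00030401, -0.00145734,
       -0.00111909]), 'joint_efforts': array([ 3.83068429e-03, -4.47856629e+01, -4.07569385e+01,  7.01639405e-02,
        2.84268806e-02, -7.83434280e-05]), 'tcp_pos': array([ 258.62474083, -541.1157    ,  221.63179049]), 'tcp_rot': array([ 9.75257042e-01,  2.21072286e-01, -1.41438693e-04, -8.52328284e-04]), 'wrist_force': array([0.63701137, 1.18018844, 0.2491062 ]), 'ft_torque': array([-0.00157653,  0.02687144,  0.03166143]), 'grasp_force': 0.0, 'opening': 0.9997805497638063}
```

View pics/scene0.png

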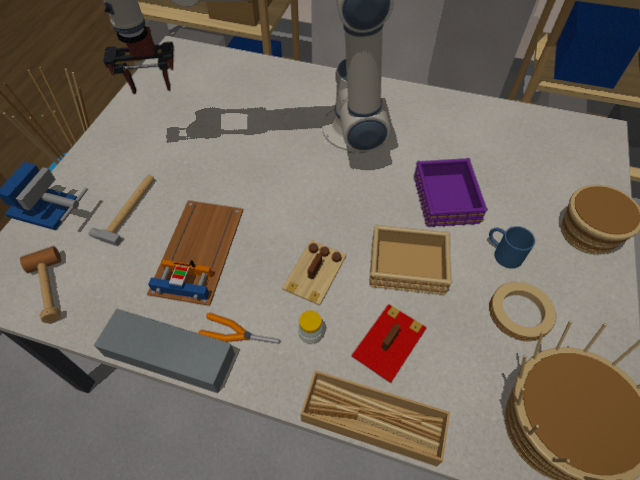

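View pics/side0.png

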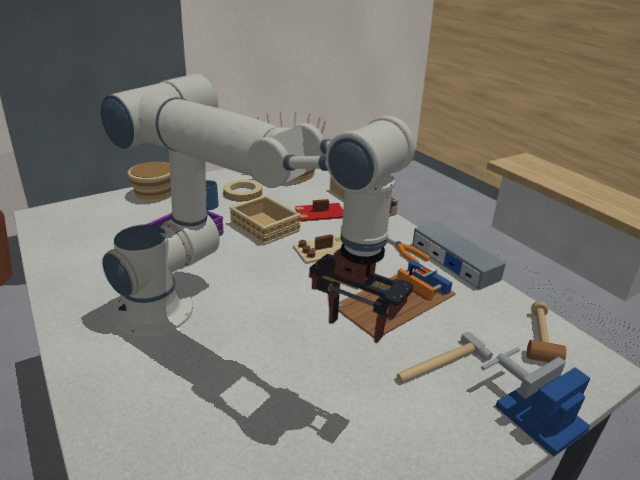

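Candidates for the lid are the plywood one with a grip and three feet at scene (316,268) and the red look-alike at (390,342), so I choose the plywood one. Candidates for the basket are wicker at (411,258), purple at (450,192), a round basket at (602,215) and a cane tray at (376,416), so I choose (411,258). The jig is at (197,252), on the robot's right. Next I'll measure these and check a close crop.

```bash
cat > m.py <<'E'
from h import *
z=np.load('/tmp/scene.npz');img,W=z['img'],z['W']
hsv=cv2.cvtColor(img,cv2.COLOR_RGB2HSV).astype(int)
def rect(name,mask):
    p=W[mask]; p=p[~np.isnan(p).any(1)]
    r=cv2.minAreaRect(p[:,:2].astype(np.float32)); print(name,len(p),np.round(p.mean(0)),'rect c',np.round(r[0]),np.round(r[1]),round(r[2],1),'z',np.round(np.percentile(p[:,2],[5,50,95])))
    print('   ',np.round(cv2.boxPoints(r)).tolist())
def box(u0,v0,u1,v1):
    m=np.zeros((480,640),bool);m[v0:v1,u0:u1]=1;return m
Z=np.nan_to_num(W[...,2],nan=-99)
print('table',np.nanmedian(Z[100:140,250:300]))
L=box(275,230,355,310)
rect('lid',L&(Z>4)&(Z<16))
rect('lid top',L&(Z>7)&(Z<13)&(hsv[...,2]>120))
rect('grip',L&(Z>45))
f=L&(Z>20)&(Z<32)
n,lab,st,cc=cv2.connectedComponentsWithStats(f.astype(np.uint8))
for i in range(1,n):
    if st[i,4]>20: rect('foot?',lab==i)
B=box(362,215,462,300)
rect('basket rim',B&(Z>60)&(Z<74))
rect('basket floor',B&(Z<12)&(Z>2))
J=box(140,190,250,310)
rect('jig',J&(Z>4)&(Z<13))
rect('jig brown top',J&(Z>5)&(Z<12)&(hsv[...,0]<18)&(hsv[...,1]>90))
O=J&(hsv[...,0]<14)&(hsv[...,1]>200)&(hsv[...,2]>180)&(Z>36)&(Z<50)
rect('stop orange',O)
rect('blue',J&(hsv[...,0]>100)&(hsv[...,0]<130)&(hsv[...,1]>120)&(Z>45)&(Z<70))
a=cv2.resize(np.hstack([img[225:315,265:355],img[185:305,145:265][15:105,:90]]),None,fx=4,fy=4,interpolation=cv2.INTER_CUBIC);save(a,'crop1')
E
python3 m.py
```

```text
table -1.3902217790734177
lid 1926 [585.  45.   9.] rect c [562.  43.] [241. 215.] 17.4 z [ 5.  9. 13.]
    [[414.0, 109.0], [479.0, -96.0], [709.0, -24.0], [645.0, 181.0]]
lid top 1414 [587.  44.  10.] rect c [551.  48.] [111. 216.] 81.9 z [ 7. 10. 12.]
    [[436.0, 9.0], [650.0, -22.0], [665.0, 88.0], [452.0, 118.0]]
grip 129 [573.  45.  50.] rect c [573.  45.] [17. 62.] 80.6 z [46. 50. 54.]
    [[541.0, 42.0], [602.0, 32.0], [605.0, 49.0], [543.0, 59.0]]
foot? 65 [512.  22.  25.] rect c [512.  21.] [25. 24.] 5.0 z [21. 25. 29.]
    [[498.0, 33.0], [501.0, 8.0], [525.0, 10.0], [523.0, 35.0]]
foot? 64 [513.  54.  25.] rect c [512.  54.] [25. 22.] 17.0 z [23. 25. 28.]
    [[497.0, 60.0], [503.0, 40.0], [527.0, 47.0], [521.0, 68.0]]
foot? 67 [520.  89.  25.] rect c [519.  89.] [27. 21.] 16.5 z [21. 25. 28.]
    [[503.0, 96.0], [509.0, 75.0], [535.0, 83.0], [529.0, 104.0]]
foot? 36 [584.  48.  26.] rect c [577.  51.] [16. 58.] 65.7 z [22. 25. 31.]
    [[547.0, 56.0], [600.0, 32.0], [607.0, 47.0], [554.0, 70.0]]
basket rim 1108 [485. 283.  65.] rect c [479. 278.] [163. 202.] 9.5 z [61. 
[... 699 characters left out ...]
und(r[0]),np.round(r[1]),round(r[2],1),'z',np.round(np.percentile(p[:,2],[5,50,95])))
  ret = um.true_divide(
Traceback (most recent call last):
  File "m.py", line 27, in <module>
    rect('stop orange',O)
    ~~~~^^^^^^^^^^^^^^^^^
  File "m.py", line 6, in rect
    r=cv2.minAreaRect(p[:,:2].astype(np.float32)); print(name,len(p),np.round(p.mean(0)),'rect c',np.round(r[0]),np.round(r[1]),round(r[2],1),'z',np.round(np.percentile(p[:,2],[5,50,95])))
                                                                                                                                                           ~~~~~~~~~~~~~^^^^^^^^^^^^^^^^^^
IndexError: index -1 is out of bounds for axis 0 with size 0
```

```bash
python3 - <<'E'
s=open('m.py').read()
s=s.replace("    p=W[mask]; p=","""    mask=cv2.morphologyEx(mask.astype(np.uint8),cv2.MORPH_OPEN,np.ones((2,2),np.uint8))
    n,lab,st,_=cv2.connectedComponentsWithStats(mask)
    if n<2: print(name,'none'); return
    mask=lab==1+st[1:,4].argmax()
    p=W[mask]; p=""")
s=s.replace("(hsv[...,2]>180)&(Z>36)&(Z<50)","(hsv[...,2]>120)&(Z>34)&(Z<52)").replace("rect('basket floor',B&","rect('basket floor',box(380,235,440,280)&").replace("rect('jig brown top',J&(Z>5)&(Z<12)","rect('jig brown top',J&(Z>3)&(Z<14)")
s=s.replace("(Z>7)&(Z<13)&(hsv[...,2]>120)","(Z>4)&(Z<16)&(hsv[...,1]>70)&(hsv[...,0]<30)")
open('m.py','w').write(s+"""
for v,u in((275,190),(268,205),(295,180),(240,195),(268,290),(150,300)): print(v,u,hsv[v,u],np.round(W[v,u]))
""")
E
python3 m.py
```

```text
table -1.3902217790734177
lid 1821 [590.  48.  10.] rect c [572.  47.] [111. 173.] 82.1 z [ 4.  9. 15.]
    [[479.0, 4.0], [650.0, -19.0], [665.0, 90.0], [494.0, 114.0]]
lid top 1761 [592.  50.  10.] rect c [573.  49.] [108. 171.] 82.1 z [ 3.  9. 14.]
    [[481.0, 7.0], [650.0, -17.0], [665.0, 90.0], [495.0, 114.0]]
grip 126 [573.  48.  47.] rect c [562.  48.] [14. 79.] 82.7 z [35. 49. 54.]
    [[522.0, 47.0], [601.0, 37.0], [602.0, 50.0], [524.0, 60.0]]
foot? 65 [512.  25.  22.] rect c [511.  25.] [22. 29.] 35.3 z [11. 23. 29.]
    [[493.0, 31.0], [510.0, 7.0], [528.0, 20.0], [511.0, 44.0]]
foot? 62 [513.  57.  23.] rect c [511.  56.] [25. 22.] 17.0 z [11. 25. 28.]
    [[496.0, 63.0], [502.0, 42.0], [526.0, 50.0], [520.0, 71.0]]
foot? 63 [521.  92.  23.] rect c [519.  92.] [27. 22.] 15.3 z [12. 24. 28.]
    [[503.0, 99.0], [509.0, 78.0], [535.0, 85.0], [529.0, 107.0]]
foot? 12 [598.  46.  19.] rect c [597.  47.] [ 9. 16.] 43.9 z [ 7. 21. 27.]
    [[588.0, 49.0], [599.0, 38.0], [606.0, 45.0], [595.0, 56.0]]
basket rim 1073 [483. 286.  59.] rect c [459. 284.] [201. 216.] 9.8 z [ 4. 64
[... 270 characters left out ...]
600. -280.] [321. 169.] 6.4 z [ 3.  7. 11.]
    [[431.0, -214.0], [450.0, -382.0], [768.0, -346.0], [749.0, -178.0]]
jig brown top 3696 [ 568. -274.    7.] rect c [ 601. -279.] [319. 169.] 6.8 z [ 3.  7. 11.]
    [[432.0, -214.0], [452.0, -382.0], [769.0, -344.0], [749.0, -177.0]]
stop orange none
blue 40 [ 744. -263.   48.] rect c [ 744. -264.] [ 7. 34.] 12.2 z [42. 47. 55.]
    [[738.0, -248.0], [745.0, -281.0], [751.0, -280.0], [744.0, -247.0]]
275 190 [ 14 170  60] [ 685. -263.   10.]
268 205 [ 16 255 168] [ 670. -220.   44.]
295 180 [176  55  69] [ 744. -264.    5.]
240 195 [ 14 169 116] [ 577. -300.    9.]
268 290 [ 19  23 154] [580. -21.   0.]
150 300 [ 19  23 155] [ 149. -136.   -3.]
```

View pics/crop1.png

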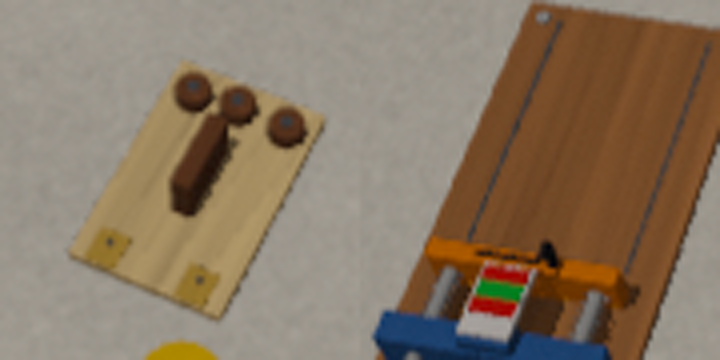

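The crop confirms the choice: a plywood lid with brass leaves on the far edge, its grip and three feet, and the jig with a free orange stop. Measured:

| Item | Position (mm) | Yaw |
|---|---|---|
| Lid centre | (573, 46) | -8° |
| Basket | (479, 280) | +9.6° |
| Jig axis origin | (471, -295) | +6.5° |

First move: turn and travel to above the lid.

```bash
cat > plan.py <<'E'
# plan.py x y z yaw tilt : turn (tool frame, 10deg) and then shift (in the target tool frame, 30mm) from measured pose
import sys; from h import *
x,y,z,yaw,tilt=map(float,sys.argv[1:6]); o=get_obs()
Rc=R.from_quat(o['tcp_rot']); Rt=R.from_euler('ZX',[yaw,180],degrees=True)*R.from_euler('y',tilt,degrees=True)
d=np.array([x,y,z])-o['tcp_pos']
print('turn',np.round((Rc.inv()*Rt).as_rotvec(degrees=True)/10,2),'shift(target frame)',np.round(Rt.inv().apply(d)/30,2),'shift(cur frame)',np.round(Rc.inv().apply(d)/30,2))
E
python3 plan.py 573 45 222 -8 0
python3 -m pendant '[[[0,0,0.84],[0.1,-0.3,0],1],[[0,0,0.84],[0.36,-0.6,0],1],[[0,0,0.84],[0.36,-0.9,0],1],[[0,0,0.84],[0.36,-1,0],1],[[0,0,0],[0.36,-1,0],1],[[0,0,0],[0.36,-1,0],1],[[0,0,0],[0.36,-1,0],1],[[0,0,0],[0.36,-1,0],1]]'
python3 plan.py 573 45 222 -8 0
```

```text
turn [-0.01  0.    3.35] shift(target frame) [ 7.660e+00 -2.081e+01 -1.000e-02] shift(cur frame) [ 1.788e+01 -1.311e+01  1.000e-02]
clock: 1.1
tcp_pos: [339.6, -339.4, 222.2]
tcp_rot: [0.998, -0.07, -0.0, -0.0]
wrist_force: [1.6, -0.2, -0.6]
opening: 0.996
grasp_force: 0.0
turn [-0.    0.   -0.01] shift(target frame) [ 5.920e+00 -1.377e+01  1.000e-02] shift(cur frame) [ 5.910e+00 -1.378e+01  1.000e-02]
```

```bash
python3 -m pendant '[[[0,0,0],[0.43,-1,0],1],[[0,0,0],[0.43,-1,0],1],[[0,0,0],[0.43,-1,0],1],[[0,0,0],[0.43,-1,0],1],[[0,0,0],[0.43,-1,0],1],[[0,0,0],[0.43,-1,0],1],[[0,0,0],[0.43,-1,0],1],[[0,0,0],[0.43,-1,0],1]]'
python3 -m pendant '[[[0,0,0],[0.43,-1,0],1],[[0,0,0],[0.43,-1,0],1],[[0,0,0],[0.43,-1,0],1],[[0,0,0],[0.43,-0.8,0],1],[[0,0,0],[0.3,-0.5,0],1],[[0,0,0],[0.2,-0.3,0],1],[[0,0,0],[0,0,0],1],[[0,0,0],[0,0,0],1]]'
python3 - <<'E'
from h import *
print(get_obs()['tcp_pos'])
img,W=cloud('wrist'); save(img,'w1'); np.savez('/tmp/wrist',img=img,W=W)
Z=np.nan_to_num(W[...,2],nan=-99)
def rect(name,mask):
    mask=cv2.morphologyEx(mask.astype(np.uint8),cv2.MORPH_OPEN,np.ones((3,3),np.uint8))
    n,lab,st,_=cv2.connectedComponentsWithStats(mask)
    for i in range(1,n):
        if st[i,4]<150: continue
        p=W[lab==i]; r=cv2.minAreaRect(p[:,:2].astype(np.float32)); print(name,len(p),np.round(p.mean(0),1),np.round(r[0],1),np.round(r[1],1),round(r[2],1))
xy=(np.abs(W[...,0]-573)<130)&(np.abs(W[...,1]-45)<90)
rect('lid',xy&(Z>5)); rect('grip',xy&(Z>43)&(Z<60)); rect('feet',xy&(Z>18)&(Z<34))
E
python3 plan.py 573 45 222 -8 0
```

```text
clock: 2.1
tcp_pos: [475.5, -116.2, 222.2]
tcp_rot: [0.998, -0.07, -0.0, -0.0]
wrist_force: [-0.0, -0.6, -0.1]
opening: 0.998
grasp_force: 0.0
clock: 3.1
tcp_pos: [560.2, 9.4, 222.7]
tcp_rot: [0.998, -0.071, -0.0, 0.0]
wrist_force: [0.9, 0.0, -0.6]
opening: 1.0
grasp_force: 0.0
[560.23363957   9.39332557 222.72416079]
lid 16419 [576.4  42.7  13.8] [570.9  44.4] [110.7 169.5] 81.9
lid 80852 [582.8  12.1 320.7] [573.4  20.8] [132.9  46.4] 82.0
grip 1068 [571.9  43.5  51. ] [570.3  44.2] [16.2 60.2] 81.4
feet 469 [510.4  19.8  25. ] [509.8  19.8] [24.9 24.7] 14.8
feet 458 [518.8  87.3  25.1] [518.3  87.6] [24.3 25. ] 77.0
feet 470 [511.9  51.3  25.1] [511.1  51.4] [24.4 24.9] 80.7
turn [ 0.   -0.   -0.01] shift(target frame) [ 0.26 -1.24  0.03] shift(cur frame) [ 0.25 -1.24  0.03]
```

View pics/w1.png

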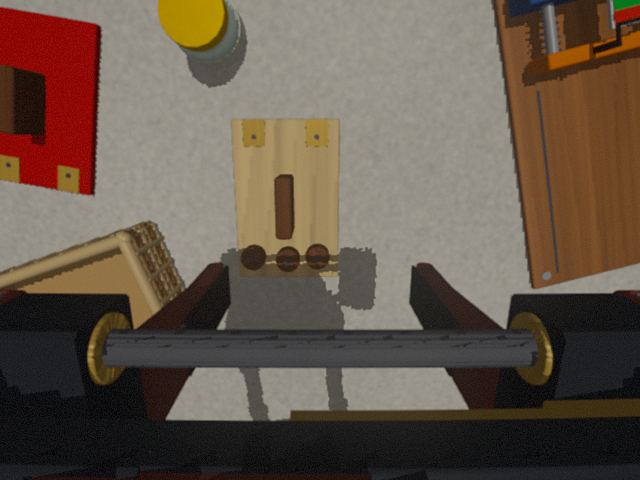

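The wrist view shows the lid centred at pixel (286,200) with its grip at (285,207) and the feet at row 257. The grip is at (570.5, 44.2), yaw -8°, and its 60 x 16 mm size and 51 mm height both fit. I'll align and descend.

```bash
python3 -m pendant '[[[0,0,0],[0.06,-0.4,0.5],1],[[0,0,0],[0.06,-0.4,0.9],1],[[0,0,0],[0.06,-0.4,1],1],[[0,0,0],[0,0,1],1],[[0,0,0],[0,0,0.9],1],[[0,0,0],[0,0,0.5],1],[[0,0,0],[0,0,0],1],[[0,0,0],[0,0,0],1]]'
python3 plan.py 570.7 44.3 17 -8.2 0
```

```text
clock: 4.15
tcp_pos: [571.4, 45.0, 79.9]
tcp_rot: [0.998, -0.07, 0.001, -0.0]
wrist_force: [-0.5, 0.3, 0.7]
opening: 1.004
grasp_force: 0.0
turn [-0.   -0.01  0.01] shift(target frame) [-0.02  0.03  2.1 ] shift(cur frame) [-0.02  0.03  2.1 ]
```

```bash
python3 -m pendant '[[[0,0,0],[0,0,0.7],1],[[0,0,0],[0,0,0.7],1],[[0,0,0],[0,0,0.45],1],[[0,0,0],[0,0,0.25],1],[[0,0,0],[0,0,0],0.8],[[0,0,0],[0,0,0],0.4],[[0,0,0],[0,0,0],0.1],[[0,0,0],[0,0,0],0.0]]'
python3 -m pendant '[[[0,0,0],[0,0,0],0],[[0,0,0],[0,0,0],0],[[0,0,0],[0,0,-0.1],0],[[0,0,0],[0,0,-0.2],0],[[0,0,0],[0,0,-0.3],0],[[0,0,0],[0,0,-0.4],0],[[0,0,0],[0,0,-0.4],0],[[0,0,0],[0,0,-0.4],0]]'
python3 plan.py 570.7 44.3 140 9.6 0
```

```text
clock: 5.15
tcp_pos: [571.1, 44.9, 16.1]
tcp_rot: [0.998, -0.07, 0.0, -0.0]
wrist_force: [0.5, -0.1, -0.0]
opening: 0.584
grasp_force: 0.0
clock: 6.15
tcp_pos: [571.0, 45.0, 70.8]
tcp_rot: [0.998, -0.07, 0.0, -0.0]
wrist_force: [0.2, -0.4, -3.9]
opening: 0.182
grasp_force: 30.0
turn [-0.   -0.   -1.77] shift(target frame) [-0.01  0.02 -2.31] shift(cur frame) [-0.01  0.02 -2.31]
```

```bash
python3 -m pendant '[[[0,0,0],[0,0,-0.5],0],[[0,0,0],[0,0,-0.6],0],[[0,0,-0.2],[0,0,-0.6],0],[[0,0,-0.35],[0,0,-0.4],0],[[0,0,-0.35],[0,0,-0.2],0],[[0,0,-0.35],[0,0,0],0],[[0,0,-0.35],[0,-0.1,0],0],[[0,0,-0.17],[0,-0.2,0],0]]'
python3 plan.py 587.5 298.3 140 9.6 0
python3 - <<'E'
from h import *
img,W=cloud('side'); save(img[150:330,200:440],'s1')
a=cv2.resize(img[150:330,200:440],None,fx=3,fy=3);save(a,'s1')
E
```

```text
clock: 7.15
tcp_pos: [569.9, 53.9, 139.4]
tcp_rot: [0.996, 0.085, 0.0, 0.0]
wrist_force: [-0.8, 0.1, -3.9]
opening: 0.181
grasp_force: 30.0
turn [ 0.   -0.    0.01] shift(target frame) [ 1.94 -7.93 -0.02] shift(cur frame) [ 1.95 -7.93 -0.02]
```

View pics/s1.png

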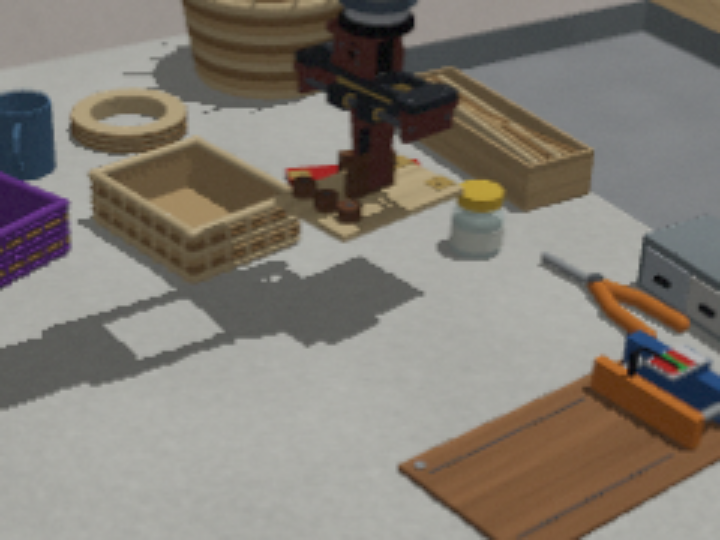

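The side view shows the lid held level (crop pixel 385,195) with all three feet on it. I'll carry it over the basket.

```bash
python3 -m pendant '[[[0,0,0],[0.1,-0.4,0],0],[[0,0,0],[0.15,-0.6,0],0],[[0,0,0],[0.2,-0.75,0],0],[[0,0,0],[0.2,-0.75,0],0],[[0,0,0],[0.2,-0.75,0],0],[[0,0,0],[0.2,-0.75,0],0],[[0,0,0],[0.2,-0.75,0],0],[[0,0,0],[0.2,-0.75,0],0]]'
python3 -m pendant '[[[0,0,0],[0.15,-0.7,0],0],[[0,0,0],[0.15,-0.6,0],0],[[0,0,0],[0.1,-0.5,0],0],[[0,0,0],[0.1,-0.3,0],0],[[0,0,0],[0,-0.2,0],0],[[0,0,0],[0,-0.1,0],0],[[0,0,0],[0,0,0],0],[[0,0,0],[0,0,0],0]]'
python3 - <<'E'
from h import *
o=get_obs();print(o['tcp_pos'],R.from_quat(o['tcp_rot']).as_matrix()[:,0])
img,W=cloud('scene'); save(cv2.resize(img[150:330,300:540],None,fx=3,fy=3),'sc2')
np.savez('/tmp/scene2',img=img,W=W)
Z=np.nan_to_num(W[...,2],nan=-99)
m=np.zeros((480,640),bool);m[210:305,355:465]=1
# basket outline from first scene picture: robust rim edges in basket frame
z=np.load('/tmp/scene.npz');W0=z['W'];p=W0[m];p=p[(p[:,2]>62)&(p[:,2]<72)]
for yaw in (6,8,9,10,11,12,14):
    a=np.radians(yaw);q=(p[:,:2]-[479,280])@np.array([[np.cos(a),-np.sin(a)],[np.sin(a),np.cos(a)]])
    l=np.percentile(q,[1.5,98.5],axis=0); print(yaw,np.round(l.ravel(),1),np.round(l.mean(0),1),np.round(l[1]-l[0],1))
E
python3 plan.py 587.5 298.3 107 9.6 0
```

```text
clock: 8.2
tcp_pos: [585.1, 225.5, 138.6]
tcp_rot: [0.996, 0.084, -0.0, -0.0]
wrist_force: [0.3, 0.1, -3.9]
opening: 0.186
grasp_force: 30.0
clock: 9.2
tcp_pos: [587.8, 296.9, 138.8]
tcp_rot: [0.996, 0.084, 0.0, 0.0]
wrist_force: [-1.4, -0.9, -3.3]
opening: 0.179
grasp_force: 30.0
[587.84372978 296.90801965 138.77524634] [9.85960194e-01 1.66980453e-01 1.58731630e-04]
6 [-158.8 -102.8   81.8  105. ] [-38.5   1.1] [240.7 207.8]
8 [-155.3 -101.8   79.4  110.4] [-38.    4.3] [234.7 212.2]
9 [-153.7 -101.4   78.6  113.1] [-37.6   5.8] [232.3 214.5]
10 [-151.8 -101.4   78.5  115.7] [-36.7   7.1] [230.4 217.1]
11 [-150.  -101.6   78.8  118.3] [-35.6   8.3] [228.8 219.9]
12 [-147.9 -101.9   79.5  120.8] [-34.2   9.5] [227.4 222.7]
14 [-144.  -103.2   82.   125.8] [-31.   11.3] [225.9 229. ]
turn [ 0. -0.  0.] shift(target frame) [-0.   -0.05  1.06] shift(cur frame) [-0.   -0.05  1.06]
```

View pics/sc2.png

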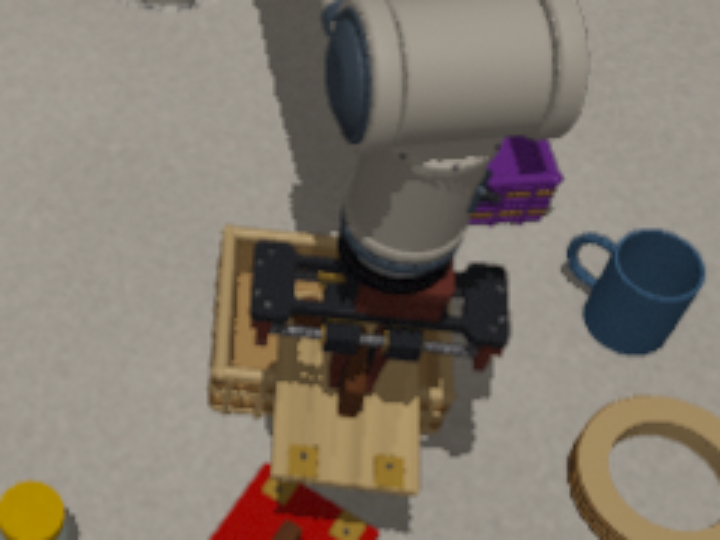

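The lid and the three feet are over the basket's far side. I'll lower 30 mm, then tip about the plain edge.

```bash
python3 -m pendant '[[[0,0,0],[0,0.05,0.3],0],[[0,0,0],[0,0.1,0.4],0],[[0,0,0],[0,0,0.3],0],[[0,0.2,0],[-0.02,0,-0.1],0],[[0,0.4,0],[-0.04,0,-0.2],0],[[0,0.5,0],[-0.05,0,-0.25],0],[[0,0.5,0],[-0.05,0,-0.25],0],[[0,0.4,0],[-0.04,0,-0.2],0]]'
python3 -c "
from h import *
o=get_obs();M=R.from_quat(o['tcp_rot']).as_matrix();print('tilt',np.degrees(np.arcsin(M[2,0])),'edge',o['tcp_pos']-85*M[:,0]+17*M[:,2], o['q'])"
```

```text
clock: 10.25
tcp_pos: [578.2, 291.4, 138.8]
tcp_rot: [0.981, 0.083, 0.175, -0.015]
wrist_force: [-0.4, 1.3, -2.8]
opening: 0.182
grasp_force: 30.0
tilt 20.268194170925874 edge [505.36567051 279.05143206  93.44471052] [ 0.46929752 -0.08509153  1.59351969 -0.10601309  1.29532504  1.88293817]
```

```bash
python3 -m pendant '[[[0,0.4,0],[-0.04,0,-0.15],0],[[0,0.5,0],[-0.05,0,-0.2],0],[[0,0.5,0],[-0.05,0,-0.2],0],[[0,0.5,0],[-0.05,0,-0.2],0],[[0,0.4,0],[-0.04,0,-0.15],0],[[0,0,0],[0,0,0],0],[[0,0,0],[0,0,0],0],[[0,0,0],[0,0,0],0]]'
python3 -c "
from h import *
o=get_obs();M=R.from_quat(o['tcp_rot']).as_matrix();print('tilt',np.degrees(np.arcsin(M[2,0])),'edge',o['tcp_pos']-85*M[:,0]+17*M[:,2], o['q'])
a,_=cloud('scene');b,_=cloud('side')
save(np.hstack([cv2.resize(a[200:320,340:500],None,fx=2.5,fy=2.5),cv2.resize(b[150:270,200:360],None,fx=2.5,fy=2.5)]),'t1')"
```

```text
clock: 11.25
tcp_pos: [560.4, 288.1, 158.3]
tcp_rot: [0.927, 0.078, 0.365, -0.031]
wrist_force: [1.3, -0.4, -3.2]
opening: 0.179
grasp_force: 30.0
tilt 43.01054638683411 edge [510.51863906 279.64367222  87.86939671] [ 0.56824341 -0.4227449   1.96918013 -0.34185787  0.91433244  2.08502087]
```

View pics/t1.png

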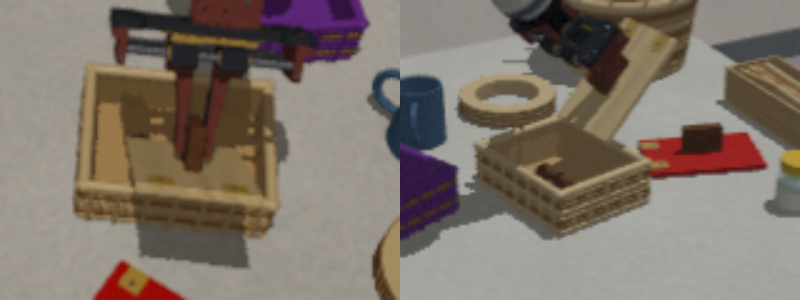

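The right crop shows feet in the basket at about (553,178) and the lid bare. I'll raise, level, and count the feet.

```bash
python3 -m pendant '[[[0,0,0],[0.3,0,-0.3],0],[[0,0,0],[0.5,0,-0.5],0],[[0,-0.5,0],[0.2,0,-0.2],0],[[0,-0.8,0],[0,0,0],0],[[0,-0.9,0],[0,0,0],0],[[0,-0.9,0],[0,0,0],0],[[0,-0.8,0],[0,0.3,0],0],[[0,-0.4,0],[0,0.5,0],0]]'
python3 -m pendant '[[[0,0,0.1],[0,0.7,0],0],[[0,0,0.1],[0,1,0],0],[[0,0,0.1],[0,1,0],0],[[0,0,0],[0,1,0],0],[[0,0,0],[0,1,0],0],[[0,0,0],[0,1,0],0],[[0,0,0],[0,1,0],0],[[0,0,0],[0,1,0],0]]'
python3 plan.py 570 -283 160 6.5 0
python3 - <<'E'
from h import *
z=np.load('/tmp/scene.npz');img,W=cloud('scene');np.savez('/tmp/scene3',img=img,W=W)
Z=np.nan_to_num(W[...,2],nan=-99);m=np.zeros((480,640),np.uint8);m[225:290,372:450]=1
f=(m>0)&(img[...,0]<100)&(img[...,2]<60)&(Z<50)
n,l,s,_=cv2.connectedComponentsWithStats(f.astype(np.uint8))
for i in range(1,n):
    if s[i,4]>10: print(s[i],np.round(np.nanmedian(W[l==i],0)))
save(np.hstack([cv2.resize(img[210:310,355:475],None,fx=3.3,fy=3.3),cv2.resize(img[185:305,135:255],(330,330))]),'t2')
E
```

```text
clock: 12.35
tcp_pos: [567.3, 264.9, 201.8]
tcp_rot: [0.996, 0.084, 0.0, -0.0]
wrist_force: [-0.0, 0.4, -3.9]
opening: 0.18
grasp_force: 30.0
clock: 13.35
tcp_pos: [594.9, 33.9, 201.8]
tcp_rot: [0.998, 0.058, 0.002, 0.001]
wrist_force: [-0.2, -0.2, -3.0]
opening: 0.181
grasp_force: 30.0
turn [ 0.01 -0.03  0.01] shift(target frame) [-2.02 10.4   1.39] shift(cur frame) [-2.05 10.4   1.4 ]
[377 231  20  39  71] [426. 194.  14.]
[398 233   9   9  29] [413. 244.  38.]
[381 234   7   4  11] [422. 196.  35.]
[413 234  33  45 242] [404. 345.  34.]
[392 254   9   9  70] [483. 244.  26.]
[403 257  10   9  72] [481. 275.  26.]
[417 258  10   9  74] [473. 311.  25.]
```

View pics/t2.png

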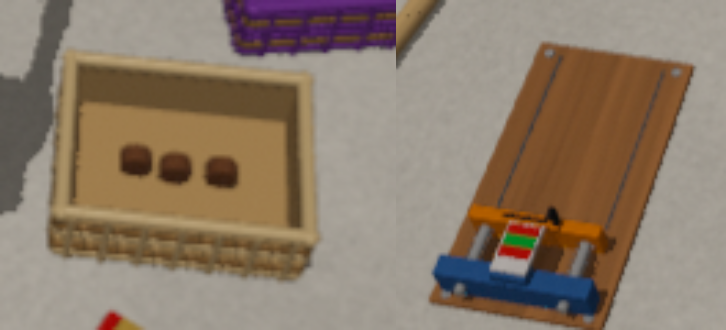

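All three feet are in the basket, at crop pixels (135,160), (175,167) and (222,172). Next I'll refine the jig pose by edge fits on known planes while approaching.

```bash
python3 -m pendant '[[[0,0,0],[-0.2,1,0],0],[[0,0,0],[-0.2,1,0],0],[[0,0,0],[-0.2,1,0.1],0],[[0,0,0],[-0.2,1,0.1],0],[[0,0,0],[-0.2,1,0.1],0],[[0,0,0],[-0.2,1,0.1],0],[[0,0,0],[-0.2,1,0.1],0],[[0,0,0],[-0.2,1,0],0]]'
cat > jig.py <<'E'
from h import *
m=camera_model('scene');K=np.array(m["intrinsics"],float);D=np.array(m["distortion"],float);T=np.array(m["camera_from_world"],float)
C=-T[:3,:3].T@T[:3,3]
def onplane(px,z):
    p=cv2.undistortPoints(np.asarray(px,float).reshape(-1,1,2),K,D).reshape(-1,2)
    r=np.c_[p[:,0],-p[:,1],-np.ones(len(p))]@T[:3,:3]
    return (C+r*((z-C[2])/r[:,2])[:,None])[:,:2]
def edges(mask,z,yaw0,c0,hx,hy,tol=8):
    cs,_=cv2.findContours(mask.astype(np.uint8),cv2.RETR_EXTERNAL,cv2.CHAIN_APPROX_NONE)
    w=onplane(np.concatenate(cs)[:,0],z); a=np.radians(yaw0); q=(w-c0)@np.array([[np.cos(a),-np.sin(a)],[np.sin(a),np.cos(a)]])
    for nm,s in (('-x',(abs(q[:,0]+hx)<tol)&(abs(q[:,1])<hy-10)),('+x',(abs(q[:,0]-hx)<tol)&(abs(q[:,1])<hy-10)),('-y',(abs(q[:,1]+hy)<tol)&(abs(q[:,0])<hx-10)),('+y',(abs(q[:,1]-hy)<tol)&(abs(q[:,0])<hx-10))):
        if s.sum()<8: print(nm,'few');continue
        i=0 if 'x' in nm else 1
        p=np.polyfit(q[s,1-i],q[s,i],1); print(nm,s.sum(),'off',round(p[1],2),'slope deg',round(np.degrees(np.arctan(p[0])),2))
E
python3 - <<'E'
from jig import *
img=np.load('/tmp/scene.npz')['img'];hsv=cv2.cvtColor(img,cv2.COLOR_RGB2HSV).astype(int)
b=np.zeros((480,640),bool);b[190:310,140:250]=1
br=b&((hsv[...,1]>110)|(hsv[...,2]<60))
print('jig in frame c0=(600,-280) yaw6.5, pixel-edge out by half px');edges(br,8,6.5,[600,-280],160,85)
lid=np.zeros((480,640),bool);lid[230:310,275:355]=1
print('lid');edges(lid&(hsv[...,1]>55),10,-8,[571,44.3],85,55)
og=b&(hsv[...,0]>8)&(hsv[...,0]<20)&(hsv[...,1]>230)&(hsv[...,2]>110)
v,u=np.nonzero(og);print(len(v),u.min(),u.max(),v.min(),v.max())
n=np.array([np.cos(np.radians(6.5)),np.sin(np.radians(6.5))]);w=onplane(np.c_[u,v],44)-[600,-280]
q=np.c_[w@n,w@[-n[1],n[0]]]
print('stop top along x:',np.percentile(q[:,0],[2,50,98]),'y',np.percentile(q[:,1],[1,99]))
for y in range(-60,70,20):
    s=abs(q[:,1]-y)<8; print(y,np.round([q[s,0].min(),q[s,0].max()],1) if s.any() else None)
E
python3 plan.py 570 -283 160 6.5 0
```

```text
clock: 14.4
tcp_pos: [574.5, -209.8, 186.3]
tcp_rot: [0.998, 0.058, 0.002, 0.001]
wrist_force: [0.5, 0.7, -2.7]
opening: 0.174
grasp_force: 30.0
jig in frame c0=(600,-280) yaw6.5, pixel-edge out by half px
-x 49 off -154.95 slope deg -0.27
+x 56 off 159.37 slope deg -0.13
-y 91 off -85.14 slope deg -0.31
+y 91 off 82.04 slope deg 0.29
lid
-x 30 off -82.08 slope deg -0.1
+x 32 off 87.66 slope deg 0.28
-y 43 off -51.66 slope deg -0.21
+y 45 off 57.17 slope deg -0.16
184 161 209 259 276
stop top along x: [70.74924492 78.53288008 98.00386447] y [-65.06900421  62.24990013]
-60 [70.8 85.8]
-40 [71.2 86.3]
-20 [ 70.7 108.6]
0 [ 70.7 108.6]
20 [72.2 84.3]
40 [70.7 98.1]
60 [71.7 98. ]
turn [ 0.01 -0.02  0.01] shift(target frame) [-0.42  2.41  0.88] shift(cur frame) [-0.43  2.4   0.88]
```

```bash
python3 -m pendant '[[[0,0,0],[-0.15,0.8,0.3],0],[[0,0,0],[-0.15,0.6,0.5],0],[[0,0,0],[-0.1,0.5,0.6],0],[[0,0,0],[0,0.3,0.6],0],[[0,0,0],[0,0.1,0.5],0],[[0,0,0],[0,0,0.4],0],[[0,0,0],[0,0,0.2],0],[[0,0,0],[0,0,0],0]]'
python3 plan.py 565.7 -287 60 6.5 0
```

```text
clock: 15.4
tcp_pos: [570.9, -277.9, 91.6]
tcp_rot: [0.998, 0.058, -0.0, -0.0]
wrist_force: [-0.5, 0.1, -3.3]
opening: 0.181
grasp_force: 30.0
turn [-0.    0.    0.02] shift(target frame) [-0.21  0.28  1.05] shift(cur frame) [-0.21  0.28  1.05]
```

```bash
python3 -m pendant '[[[0,0,0],[-0.1,0.1,0.2],0],[[0,0,0],[-0.1,0.1,0.3],0],[[0,0,0],[0,0.08,0.3],0],[[0,0,0],[0,0,0.2],0],[[0,0,0],[0,0,0],0],[[0,0,0],[0,0,0],0],[[0,0,0],[0,0,0],0],[[0,0,0],[0,0,0],0]]'
python3 - <<'E'
from jig import *
o=get_obs();M=R.from_quat(o['tcp_rot']).as_matrix();yaw=np.degrees(np.arctan2(M[1,0],M[0,0]));print(o['tcp_pos'],yaw,M[2,:2],o['wrist_force'])
img,W=cloud('scene');hsv=cv2.cvtColor(img,cv2.COLOR_RGB2HSV).astype(int)
b=np.zeros((480,640),bool);b[180:310,140:260]=1
Z=np.nan_to_num(W[...,2],nan=-99)
zt=o['tcp_pos'][2]-16+10;print('lid top z',zt, 'depth med',)
lid=b&(hsv[...,0]>14)&(hsv[...,1]>40)&(hsv[...,1]<140)&(hsv[...,2]>100)
lid=cv2.morphologyEx(lid.astype(np.uint8),cv2.MORPH_CLOSE,np.ones((3,3),np.uint8))
n,l,s,_=cv2.connectedComponentsWithStats(lid);lid=l==1+s[1:,4].argmax();print(lid.sum(),np.nanmedian(W[lid][:,2]))
print('lid about TCP');edges(lid,zt,yaw,o['tcp_pos'][:2],85,55)
save(cv2.resize(img[170:310,130:290],None,fx=4.5,fy=4.2),'j1')
E
```

```text
clock: 16.4
tcp_pos: [566.0, -287.5, 62.3]
tcp_rot: [0.998, 0.058, 0.0, 0.0]
wrist_force: [-0.2, 0.6, -2.5]
opening: 0.18
grasp_force: 30.0
[ 566.03747348 -287.45714077   62.2952901 ] 6.645699042899123 [0.00050118 0.00039511] [-0.20460649  0.61472217 -2.53674918]
lid top z 56.29529009684229 depth med
912 50.13961288949733
lid about TCP
-x few
+x 28 off 91.29 slope deg 0.2
-y 16 off -48.28 slope deg 0.07
+y 33 off 57.2 slope deg 2.39
```

View pics/j1.png

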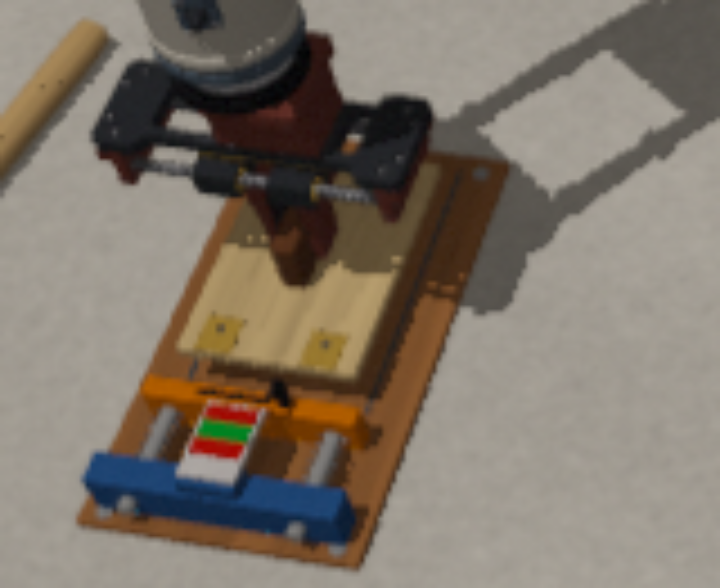

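The pictures show the lid level over the jig, slightly left of centre in the image. Depth puts the lid top about 5 mm lower than assumed, so I'll check for tilt and refit.

```bash
cat > lid.py <<'E'
from jig import *
import sys
def run(zt=None):
    o=get_obs();M=R.from_quat(o['tcp_rot']).as_matrix();yaw=np.degrees(np.arctan2(M[1,0],M[0,0]))
    print(np.round(o['tcp_pos'],1),round(yaw,2),np.round(o['wrist_force'],1))
    img,W=cloud('scene');hsv=cv2.cvtColor(img,cv2.COLOR_RGB2HSV).astype(int)
    b=np.zeros((480,640),bool);b[180:310,140:260]=1
    lid=b&(hsv[...,0]>14)&(hsv[...,1]>40)&(hsv[...,1]<140)&(hsv[...,2]>100)
    lid=cv2.morphologyEx(lid.astype(np.uint8),cv2.MORPH_CLOSE,np.ones((3,3),np.uint8))
    n,l,s,_=cv2.connectedComponentsWithStats(lid);lid=l==1+s[1:,4].argmax()
    p=W[lid];c0=np.array([602.4,-281.3]);a=np.radians(6.5);Rm=np.array([[np.cos(a),-np.sin(a)],[np.sin(a),np.cos(a)]])
    q=(p[:,:2]-c0)@Rm
    A=np.c_[q-np.median(q,0),np.ones(len(q))];z=p[:,2]
    for _ in range(3):
        k=np.linalg.lstsq(A,z,rcond=None)[0];s=abs(z-A@k)<3;A,z=A[s],z[s]
    print('plane slope deg x,y',np.round(np.degrees(k[:2]),2),'z',round(k[2],1),len(z))
    base=b&(hsv[...,0]<16)&(hsv[...,1]>110)&(hsv[...,2]>50);print('base depth z',np.nanmedian(W[base&(np.abs(np.nan_to_num(W[...,2])-8)<5)][:,2]))
    if zt is None: zt=k[2]
    print('lid edges in scene jig frame (centre jx=130)');edges(lid,zt,6.5,c0+(Rm@np.array([X0-130,0])),85,55,12)
    t=(o['tcp_pos'][:2]-c0)@Rm;print('tcp in that frame',np.round(t+[130,0],1))
    og=b&(hsv[...,0]>8)&(hsv[...,0]<20)&(hsv[...,1]>230)&(hsv[...,2]>110)
    v,u=np.nonzero(og);w=(onplane(np.c_[u,v],44)-c0)@Rm+[130,0]
    print('stop top front jx',[round(float(w[abs(w[:,1]-y)<8,0].min()),1) if (abs(w[:,1]-y)<8).any() else None for y in (-55,-35,-15,15,35,55)])
    return img
X0=float(sys.argv[1]); zt=float(sys.argv[2]) if len(sys.argv)>2 else None
img=run(zt)
if len(sys.argv)>3: save(cv2.resize(img[170:310,130:290],None,fx=4.5,fy=4.2),sys.argv[3])
E
python3 lid.py 95
```

```text
[ 566.  -287.4   62.2] 6.65 [-0.2 -0.1 -3.3]
 ** On entry to DLASCL parameter number  4 had an illegal value
 ** On entry to DLASCL parameter number  4 had an illegal valueTraceback (most recent call last):
  File "lid.py", line 26, in <module>
    img=run(zt)
  File "lid.py", line 15, in run
    k=np.linalg.lstsq(A,z,rcond=None)[0];s=abs(z-A@k)<3;A,z=A[s],z[s]
      ~~~~~~~~~~~~~~~^^^^^^^^^^^^^^^^
    x, resids, rank, s = _umath_linalg.lstsq(a, b, rcond,
                         ~~~~~~~~~~~~~~~~~~~^^^^^^^^^^^^^
                                             signature=signature)
                                             ^^^^^^^^^^^^^^^^^^^^
    raise LinAlgError("SVD did not converge in Linear Least Squares")
numpy.linalg.LinAlgError: SVD did not converge in Linear Least Squares
```

```bash
sed -i "s/p=W\[lid\];/p=W[lid];p=p[~np.isnan(p).any(1)];p=p[abs(p[:,2]-np.median(p[:,2]))<8];/" lid.py; python3 lid.py 95
```

```text
[ 566.  -287.4   62.1] 6.64 [ 0.3 -0.3 -3.1]
plane slope deg x,y [ 0.01 -0.29] z 49.8 701
base depth z 7.336925379454138
lid edges in scene jig frame (centre jx=130)
-x few
+x 33 off 85.96 slope deg -0.32
-y 26 off -50.46 slope deg -2.72
+y 33 off 52.72 slope deg 2.83
tcp in that frame [93.1 -1.9]
stop top front jx [199.0, 198.5, 198.5, 202.9, 198.5, 198.5]
```

```bash
python3 -m pendant '[[[0,0,0],[0,0.03,0.2],0],[[0,0,0],[0,0,0.3],0],[[0,0,0],[0,0,0.25],0],[[0,0,0],[0,0,0.15],0],[[0,0,0],[0,0,0.06],0],[[0,0,0],[0,0,0.04],0],[[0,0,0],[0,0,0],0],[[0,0,0],[0,0,0],0]]'
python3 -m pendant '[[[0,0,0],[0,0,0.03],0],[[0,0,0],[0,0,0.03],0],[[0,0,0],[0,0,0],0],[[0,0,0],[0,0,0],0],[[0,0,0],[0,0,0],0],[[0,0,0],[0,0,0],0],[[0,0,0],[0,0,0],0],[[0,0,0],[0,0,0],0]]'
```

```text
clock: 17.55
tcp_pos: [566.1, -288.4, 32.2]
tcp_rot: [0.998, 0.058, 0.0, 0.0]
wrist_force: [0.5, -0.1, -3.2]
opening: 0.178
grasp_force: 30.0
clock: 18.55
tcp_pos: [566.0, -288.3, 30.1]
tcp_rot: [0.998, 0.058, 0.0, -0.0]
wrist_force: [0.3, 0.1, -2.5]
opening: 0.183
grasp_force: 30.0
```

```bash
python3 -m pendant '[[[0,0,0],[0,0,0.03],0],[[0,0,0],[0,0,0.03],0],[[0,0,0],[0,0,0],0],[[0,0,0],[0,0,0],0],[[0,0,0],[0,0,0],0],[[0,0,0],[0,0,0],0],[[0,0,0],[0,0,0],0],[[0,0,0],[0,0,0],0]]'
python3 lid.py 95
```

```text
clock: 19.55
tcp_pos: [566.1, -288.3, 29.4]
tcp_rot: [0.998, 0.058, 0.0, 0.0]
wrist_force: [-3.6, 2.6, 5.8]
opening: 0.18
grasp_force: 30.0
[ 566.1 -288.3   29.4] 6.64 [-3.6  2.6  5.8]
plane slope deg x,y [-0.13  0.01] z 17.3 659
base depth z 7.2483271349642555
lid edges in scene jig frame (centre jx=130)
-x few
+x 34 off 84.41 slope deg 0.07
-y 25 off -51.61 slope deg -2.32
+y 26 off 51.8 slope deg 2.74
tcp in that frame [93.1 -2.9]
stop top front jx [199.0, 200.0, 199.0, 202.9, 199.0, 199.9]
```

Contact is made and the lid lies flat (top at 17.3 plus the 0.7 depth bias), with the hinge edge near jx 180. I'll check side centring and squareness against the base's own edges with a rectified view.

```bash
cat > rect.py <<'E'
from jig import *
import sys
c0=np.array([602.4,-281.3]);a=np.radians(6.5);Rm=np.array([[np.cos(a),-np.sin(a)],[np.sin(a),np.cos(a)]])
def warp(img,z,jx,jy):
    X,Y=np.meshgrid(jx,jy,indexing='ij');w=np.stack([X.ravel()-130,Y.ravel()],1)@Rm.T+c0
    P=np.c_[w,np.full(len(w),z)]@T[:3,:3].T+T[:3,3]
    uv=cv2.projectPoints(np.c_[P[:,0],-P[:,1],-P[:,2]],np.zeros(3),np.zeros(3),K,D)[0].reshape(X.shape+(2,)).astype(np.float32)
    return cv2.remap(img,uv[...,0],uv[...,1],cv2.INTER_LINEAR).astype(float)
def edge(prof,ax):  # strongest gradient, sub-sample
    g=abs(np.gradient(cv2.GaussianBlur(prof.reshape(1,-1),(0,0),2).ravel()));i=g.argmax();s=slice(max(0,i-5),i+6);return float((g[s]*ax[s]).sum()/g[s].sum())
def fit(img,z,along,across,axis,ch):
    W=warp(img,z,along,across) if axis=='y' else warp(img,z,across,along).transpose(1,0,2)
    W=W[...,ch] if ch>=0 else (W[...,0]-W[...,2])
    e=np.array([edge(r,across) for r in W]);k=np.polyfit(along,e,1)
    for _ in range(3):
        s=abs(e-np.polyval(k,along))<2.0;k=np.polyfit(along[s],e[s],1)
    m=along.mean();print('  at',m,'->',round(np.polyval(k,m),2),'slope deg',round(np.degrees(np.arctan(k[0])),2),s.sum(),'/',len(s));return np.polyval(k,m)
if __name__=='__main__':
    hx=float(sys.argv[1]) # expected hinge edge jx
    img,_=camera('scene')
    al=np.arange(hx-55,hx-8,1.)
    print('lid -y');l=fit(img,18,al,np.arange(-63,-45,.5),'y',1)
    print('lid +y');r=fit(img,18,al,np.arange(47,63,.5),'y',1)
    print('base -y');bl=fit(img,8,al,np.arange(-93,-77,.5),'y',-1)
    print('base +y');br=fit(img,8,al,np.arange(77,93,.5),'y',-1)
    print('lid centre',(l+r)/2,'base centre',(bl+br)/2,'widths',r-l,br-bl)
    print('lid hinge edge');fit(img,18,np.arange(-45,46,1.),np.arange(hx-9,hx+9,.5),'x',1)
    print('stop top back/front');fit(img,44,np.r_[np.arange(-60,-30,1.),np.arange(40,60,1.)],np.arange(hx-8,hx+45,.5),'x',-1)
    print(np.round(get_obs()['tcp_pos'],1))
E
python3 rect.py 180.5
```

```text
lid -y
  at 148.5 -> -54.23 slope deg 0.07 47 / 47
lid +y
  at 148.5 -> 54.95 slope deg -0.16 47 / 47
base -y
  at 148.5 -> -84.75 slope deg 0.25 47 / 47
base +y
  at 148.5 -> 84.47 slope deg -0.14 47 / 47
lid centre 0.35828465354029504 base centre -0.13733280417110194 widths 109.18556526408825 169.21770458106232
lid hinge edge
  at 0.0 -> 182.89 slope deg -5.37 60 / 91
stop top back/front
  at -7.5 -> 198.22 slope deg -0.02 37 / 50
[ 566.1 -288.3   29.4]
```

The lid sits 0.5 mm off centre and square within 0.2°. I'll push along tool x, slowly.

```bash
python3 -m pendant '[[[0,0,0],[0,0,-0.01],0],[[0,0,0],[0.05,0,0],0],[[0,0,0],[0.1,0,0],0],[[0,0,0],[0.1,0,0],0],[[0,0,0],[0.1,0,0],0],[[0,0,0],[0.1,0,0],0],[[0,0,0],[0.05,0,0],0],[[0,0,0],[0,0,0],0]]'
python3 -m pendant '[[[0,0,0],[0.04,0,0],0],[[0,0,0],[0.06,0,0],0],[[0,0,0],[0.06,0,0],0],[[0,0,0],[0.06,0,0],0],[[0,0,0],[0.06,0,0],0],[[0,0,0],[0.06,0,0],0],[[0,0,0],[0.03,0,0],0],[[0,0,0],[0,0,0],0]]'
python3 rect.py 205; python3 plan.py 566.1 -288.3 29 6.64 0
```

```text
clock: 20.65
tcp_pos: [580.9, -287.3, 29.4]
tcp_rot: [0.998, 0.058, 0.0, 0.001]
wrist_force: [-3.9, -0.2, 5.2]
opening: 0.181
grasp_force: 30.0
clock: 21.65
tcp_pos: [590.8, -286.4, 29.4]
tcp_rot: [0.998, 0.058, -0.001, 0.001]
wrist_force: [-9.0, -1.0, 7.6]
opening: 0.185
grasp_force: 30.0
lid -y
  at 173.0 -> -54.99 slope deg 0.1 45 / 47
lid +y
  at 173.0 -> 54.12 slope deg -0.25 47 / 47
base -y
  at 173.0 -> -84.42 slope deg 2.05 47 / 47
base +y
  at 173.0 -> 84.45 slope deg 0.37 47 / 47
lid centre -0.4347657330440704 base centre 0.015843255984961502 widths 109.11123265080772 168.86256326303263
lid hinge edge
  at 0.0 -> 206.24 slope deg -3.17 57 / 91
stop top back/front
  at -7.5 -> 212.16 slope deg -2.18 3 / 50
[ 590.8 -286.4   29.4]
turn [ 0.01  0.01 -0.  ] shift(target frame) [-0.83 -0.03  0.01] shift(cur frame) [-0.83 -0.03  0.02]
```

```bash
python3 -m pendant '[[[0,0,0],[0.03,0,0],0],[[0,0,0],[0.06,0,0],0],[[0,0,0],[0.06,0,0],0],[[0,0,0],[0.06,0,0],0],[[0,0,0],[0.05,0,0],0],[[0,0,0],[0.03,0,0],0],[[0,0,0],[0,0,0],0],[[0,0,0],[0,0,0],0]]'
python3 lid.py 130 18 j2 | tail -9; python3 plan.py 566.1 -288.3 29 6.64 0
```

```text
clock: 22.7
tcp_pos: [598.3, -285.6, 29.4]
tcp_rot: [0.998, 0.057, -0.002, 0.001]
wrist_force: [-12.8, 0.2, 9.2]
opening: 0.177
grasp_force: 30.0
plane slope deg x,y [ 0.79 -0.32] z 17.4 574
base depth z 7.371676086105078
lid edges in scene jig frame (centre jx=130)
-x few
+x few
-y 31 off -53.13 slope deg 2.07
+y 37 off 52.08 slope deg -0.24
tcp in that frame [125.5  -3.8]
stop top front jx [213.6, 214.0, None, 222.5, 213.4, 213.9]
turn [ 0.01  0.03 -0.01] shift(target frame) [-1.08 -0.03  0.01] shift(cur frame) [-1.08 -0.03  0.02]
```

View pics/j2.png

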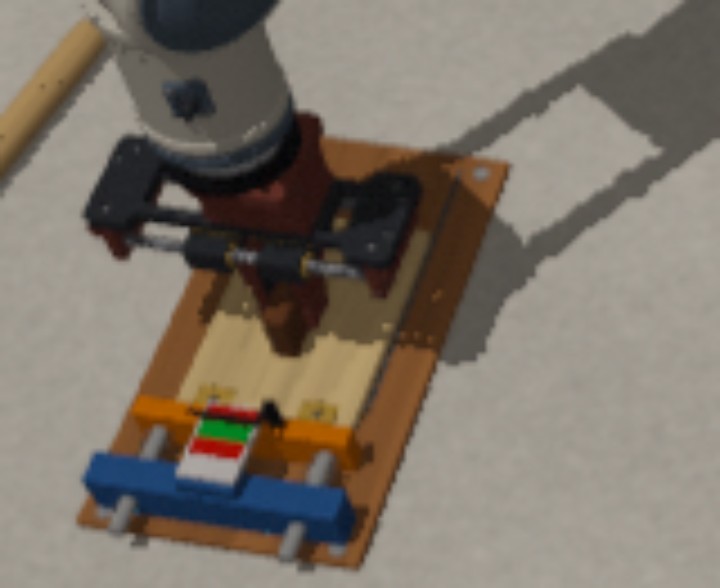

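The stop has moved 14.5 mm (scene 198.9 to 213.7, and TCP travel agrees), with the pointer entering the scale at crop pixel (270,412). I'll push about 4 mm more, to the middle of the green.

```bash
python3 -m pendant '[[[0,0,0],[0.03,0,0],0],[[0,0,0],[0.04,0,0],0],[[0,0,0],[0.04,0,0],0],[[0,0,0],[0.03,0,0],0],[[0,0,0],[0.01,0,0],0],[[0,0,0],[0,0,0],0],[[0,0,0],[0,0,0],0],[[0,0,0],[0,0,0],0]]'
python3 lid.py 130 18 | tail -9; python3 rect.py 215|head -9
```

```text
clock: 23.75
tcp_pos: [602.0, -285.1, 29.4]
tcp_rot: [0.998, 0.057, -0.003, 0.0]
wrist_force: [-15.2, -0.5, 10.0]
opening: 0.18
grasp_force: 30.0
plane slope deg x,y [ 0.36 -0.19] z 17.6 577
base depth z 7.390898567061075
lid edges in scene jig frame (centre jx=130)
-x few
+x few
-y 30 off -52.81 slope deg 1.32
+y 30 off 50.56 slope deg 2.02
tcp in that frame [129.1  -3.8]
stop top front jx [217.4, 216.9, 236.4, 225.9, 217.3, 216.8]
lid -y
  at 183.0 -> -54.89 slope deg 0.66 45 / 47
lid +y
  at 183.0 -> 54.07 slope deg -0.29 47 / 47
base -y
  at 183.0 -> -84.27 slope deg 2.09 47 / 47
base +y
  at 183.0 -> 84.52 slope deg 0.24 47 / 47
lid centre -0.409384570765301 base centre 0.1251164226600352 widths 108.95512192806419 168.78548968127689Traceback (most recent call last):
  File "rect.py", line 28, in <module>
    print('stop top back/front');fit(img,44,np.r_[np.arange(-60,-30,1.),np.arange(40,60,1.)],np.arange(hx-8,hx+45,.5),'x',-1)
                                 ~~~^^^^^^^^^^^^^^^^^^^^^^^^^^^^^^^^^^^^^^^^^^^^^^^^^^^^^^^^^^^^^^^^^^^^^^^^^^^^^^^^^^^^^^^^^
  File "rect.py", line 16, in fit
    s=abs(e-np.polyval(k,along))<2.0;k=np.polyfit(along[s],e[s],1)
                                       ~~~~~~~~~~^^^^^^^^^^^^^^^^^
    raise TypeError("expected non-empty vector for x")
TypeError: expected non-empty vector for x
```

Stop travel is about 18 mm, with the lid centred within 0.6 mm and square. One settling check, then hand in.

```bash
python3 -m pendant '[[[0,0,0],[0,0,0],0],[[0,0,0],[0,0,0],0],[[0,0,0],[0,0,0],0],[[0,0,0],[0,0,0],0],[[0,0,0],[0,0,0],0],[[0,0,0],[0,0,0],0],[[0,0,0],[0,0,0],0],[[0,0,0],[0,0,0],0]]'
python3 lid.py 130 18 | tail -1; python3 -c "
from bench import robot; print(robot.job_done())"
```

```text
clock: 24.85
tcp_pos: [602.0, -285.1, 29.4]
tcp_rot: [0.998, 0.057, -0.003, 0.0]
wrist_force: [-16.2, -1.2, 10.7]
opening: 0.182
grasp_force: 30.0
stop top front jx [217.4, 218.8, None, 225.9, 216.8, 216.8]
the job is handed in; nothing more can be done
None
```

I handed the job in at about 25 s: all three feet are in the wicker basket, and the lid is held flat, square and within about 0.6 mm of centre against the stop. By my measurements the stop has moved about 18 mm, the middle of the green, and no verdict came back.

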